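# Fetch the hemmed-in sold gift box and refill the display

### The arm

A 6-joint arm with a two-finger parallel gripper is mounted at the origin on a cart in front of the work surface, level with it; the furniture and walls round the work are solid. World frame = base frame: x ahead of the robot, y to its left, z up, the work surface at z = 0. Lengths are in m, angles in rad, forces in N, time in s.
With the tool pointing down it reaches from about 0.25 to 0.775 m from the base axis. Payload 4 kg.
Tool frame: the origin (TCP) lies at the centre of the arm's flange, where the gripper is bolted on; the fingertips stand 199 mm ahead of it and the grasp point (between the pads) lies 180 mm ahead of it; z points along the fingers, y is the line along which they close (so a half turn about z gives the same grasp; the last joint's range is limited). The gripper opens to 94 mm and grips with 3 to 60 N. Pads are 16 mm wide; open, the fingers measure 119 mm over their backs; the gripper's body (75 mm by 177 mm) begins 78 mm behind the grasp point.
Start: joints at [1.012, 0.087, 1.371, -0, 1.684, -0.103], TCP at [0.242, 0.494, 0.405] pointing down, gripper open.
Joint ranges: [-3.1, 3.1], [-0.76, 2.03], [0.27, 2.55], [-1.08, 4.22], [0.17, 2.65], [-2.57, 2.57]. Speed limits (rad/s): [2.79, 2.79, 3.14, 3.14, 3.14, 3.14].

### API

Orientations are given as [roll, pitch, yaw] about the fixed x, y, z axes, in that order (R = Rz(yaw) Ry(pitch) Rx(roll)).
In Python, from bench import robot, eyes, models gives the robot as it stands.
- The arm moves only by the tool step_arm, never from a script. Its argument "commands" is a list that holds one entry, the list of rows, each a list of 7 numbers: the shift along the tool's x, y, z in mm, then the turn, a rotation vector about the tool's x, y, z in rad, then the finger opening in mm, from 0 to 94. In form: [[[tx, ty, tz, wx, wy, wz, gripper], ...]]. A call has 1 to 20 rows; each row shifts and turns the commanded pose from where the row before left it, along the tool's axes as they then stand; what a row does not reach is not made up. A row lasts 1/8 s, in which the tool goes at most 62.5 mm and 10.7 degrees, less where a joint would pass 70% of its speed; a pose out of reach is approached as far as the arm can. A call is refused whole if a number of a shift passes 62.5 or a number of a turn 0.188, either way. A call with a gripper value outside its range is refused whole. The fingers move at their own pace and stop on an object; the grip force is fixed at half the most. Time passes only in rows, so rows that do not move let the fingers close. It gives the time, the measured TCP pose, the force, the opening and the grip force at its end, in the units of the state.
- robot.get_obs(): the state, without advancing time (a new reading comes with each control period).
- eyes.snapshot(name): name is "side" or "top" or "wrist"; returns a dict with "color" (480x640x3 uint8, red, green, blue), "camera_matrix" (3x3 intrinsics, pixels), "D" ([k1, k2, p1, p2, k3] as OpenCV has them; the pictures are not rectified), "eye" and "rotation" of the camera in the world; the wrist camera has in their place "tool_from_camera" (4x4, takes a point from camera to tool coordinates, whose origin is the TCP and whose axes are the flange's). Camera axes: x right, y up, looking along -z (the intrinsics and any distortion apply to the point x, -y, -z); pixel columns grow to the right and rows downward; lengths in m; the calibration is good to about 2 mm. A picture is of the moment at which its call begins: read the wrist's pose just before it. There is no depth.
- robot.close_job(): hands the job in; it is judged then, once.
Trained networks look in a picture, given as the dict that the camera call returned (one of the last four; its "shot" number tells which), for a name from the list of things; names that differ only in an ending like _2 or _b are one class to them, and where a whole thing is asked for, a point or a joint stands for the part that bears it (a point fixed in the world has none). Each returns a list of dicts, best first, with "confidence" (0 to 1); they miss things now and then, are a little off and sometimes report something else, mostly with a low value. They report only what shows in the picture. A call takes as long as a camera call. They do not tell look-alikes from the thing itself.
- models.masks_of(picture, query): "mask" (480x640 bool, what is visible of it) and "xy" ([column, row] in pixels, amid what is visible of it).
- models.tip_of(picture, query): "xy" ([column, row] in pixels: a listed point, or the origin of a listed thing).
The state is a dict: "time": time; "joint_positions": joint angles; "qvel": joint speeds; "joint_torque": joint torques, N m; "tool_pos": TCP position; "ee_rot": TCP orientation; "wrist_force": force on the tool from outside, world axes, zero at the start; "wrist_torque": the same for the moment, N m; "width": finger opening in m; "finger_force": force on a finger pad.
Only numpy, scipy, OpenCV 4.12 (cv2) and the standard library are available. Lean on these libraries where they do the work, as an engineer would, in place of code of your own. Each camera call takes 0.05 s, during which the arm holds its last target. There are 200 camera calls.

### The job

The long ribboned gift box on the wooden display board is sold, but it is hemmed in by two square boxes: set both of those aside on the stone slab, lay the long box flat in the open cardboard mailing tray, and put the fresh long box, which stands by itself next to that tray, on the board where the sold one lay, the same way round. Then put each square box back on the board just where and as it stood at the start. Do not disturb the price card, the stamp or the chocolate bar.

Things in the scene. Friction and masses are not known exactly. Their poses are not given: they have to be found in the camera images.
- display_board: Fixed light-wood display board, floor 10 mm above the counter, 6 mm wide rim standing 5 mm above that floor, x -67 to +126, y -120 to +46 mm. Origin at counter level under the middle of the long place (where the sold box lies along x). Square places, marked by grey cloth: inner (0, -74) mm against the sold box's side, outer (77, -74) mm. Boxes stand 10 mm apart: no room for a finger between.
- long_box: The sold box: dark brown gift box with orange ribbon and bow, lying on the long place of the display board, its x along the board's x at the start. Body 91 (x) x 61 (y) x 28 mm high, the thin bow reaches 48 mm. Origin: middle of the underside. Grip across y (61 mm); the length is too wide for the gripper.
- plain_box: Square dark brown gift box with a plain flat lid and a small white label, no ribbon, 66 x 66 x 34 mm high. Starts on one of the two square places of the board (which one varies), axes about along the board's. Origin: middle of the underside.
- bow_box: Square light-brown gift box with orange ribbon and bow, body 67 x 67 x 34 mm high, the thin bow reaches 54 mm. Starts on the other square place of the board, axes about along the board's. Origin: middle of the underside. The box on the outer place can be gripped only across the board's y; that on the inner place only across the board's x, once the outer one has gone.
- fresh_box: The fresh box: dark brown gift box with orange ribbon and bow, standing by itself on the counter next to the mailing tray (not one of the gift boxes at the counter's far edge). Body 101 (x) x 63 (y) x 30 mm high, the thin bow reaches 50 mm. Origin: middle of the underside. Grip across y (63 mm).
- side_slab: Fixed polished stone slab, 152 (x) x 86 (y) x 12 mm high, on the counter beside the display board (left or right of it): the side area, empty at the start. Origin: middle of the underside; its top is 12 mm above it.
- mailing_tray: Fixed open mailing tray of brown cardboard, empty. Inside 107 (x) x 77 (y) mm, floor 3 mm thick, walls 32 mm high from the counter; each long wall (at +y and -y) is cut down to 9 mm over its middle 65 mm so that fingers can pass. Origin: middle of the underside; x along its length.
- price_card: Bystander: white price card upright in a small oak block (18 x 68 x 50 mm, loose), on the counter before the display board's -x edge. Origin: middle of the underside.
- stamp: Bystander: rubber stamp with red turned handle on a wooden block (26 x 40 x 59 mm, loose). Origin: middle of the underside.
- bar: Bystander: green wrapped chocolate bar lying flat (36 x 95 x 9 mm, loose). Origin: middle of the underside.
Mind the look-alikes: they are no part of the job. What is shaped like the long_box but blue is not meant.

How it is judged:
By the outcome, as a careful person would: the job done as asked, in the order asked, and still so for the second after the job is handed in, with the robot touching nothing.
It also fails if it takes over 131 s, if anything falls off the work surface, if the arm or the gripper's body presses on something with over 40 N, if the wrist force passes 120 N, or if a joint passes its speed limit or range.

## Working session

There is one attempt and no reset: what is moved stays moved. The work goes in short steps, Python scripts to look and compute and a tool call to move; the robot and the scene stay as the last step left them, time stands still between calls to the robot, and variables do not carry over. Pictures are saved under pics/ and viewed, at most 16 in all, crops included, and the job is handed in when it is done.

Besides the shell and the picture viewer there is one more tool, called after ">>>" as name(argument=value, ...), one argument or row to a line, values as JSON. step_arm: Moves the arm, as the interface text tells. Its arguments: {"type":"object","properties":{"commands":{"type":"array"}},"required":["commands"]}

```bash
ls; mkdir -p pics
cat > h.py <<'E'
from bench import robot, eyes, models
import numpy as np, cv2
from scipy.spatial.transform import Rotation as R
def snap(n):
    o=robot.get_obs(); s=eyes.snapshot(n)
    if n=="wrist":
        T=np.eye(4);T[:3,:3]=R.from_euler('xyz',o['ee_rot']).as_matrix();T[:3,3]=o['tool_pos']
        C=T@np.array(s['tool_from_camera']); s['eye']=C[:3,3]; s['rotation']=C[:3,:3]
    return s
def save(s,f): cv2.imwrite('pics/'+f,s['color'][:,:,::-1])
def ray(s,px):
    p=cv2.undistortPoints(np.array(px,float).reshape(-1,1,2),np.array(s['camera_matrix']),np.array(s['D'])).reshape(-1,2)
    return np.c_[p[:,0],-p[:,1],-np.ones(len(p))]@np.array(s['rotation']).T
def at(s,px,z):
    d=ray(s,px); e=np.array(s['eye']); return e+d*((z-e[2])/d[:,2])[:,None]
def proj(s,P):
    c=(np.array(P,float).reshape(-1,3)-s['eye'])@np.array(s['rotation'])
    c=c*[1,-1,-1]
    return cv2.projectPoints(c,np.zeros(3),np.zeros(3),np.array(s['camera_matrix']),np.array(s['D']))[0].reshape(-1,2)
E
python3 - <<'E'
from h import *
print(robot.get_obs())
for n in("top","side"):
    s=snap(n);save(s,n+"0.png");print(n,s['eye'],s['camera_matrix'])
    for q in "display_board long_box plain_box bow_box fresh_box side_slab mailing_tray price_card stamp bar".split():
        for f in models.tip_of(s,q)[:4]:
            print(q,np.round(f['xy']),round(f['confidence'],2),np.round(at(s,f['xy'],0.0)[0],3))
E
```

```text
pics
{'time': 0.0, 'joint_positions': array([ 1.01188901e+00,  8.79599723e-02,  1.37222902e+00, -1.96048579e-05,
        1.68359713e+00, -1.03091433e-01]), 'qvel': array([ 0.00083753, -0.00100952, -0.00066517, -0.00164817,  0.0011043 ,
       -0.00083273]), 'joint_torque': array([ 6.43206513e-04, -3.40190363e+01, -3.02426183e+01,  7.18711456e-02,
        3.31025384e-02, -1.83576230e-04]), 'tool_pos': array([0.2420526 , 0.49375339, 0.40351379]), 'ee_rot': array([-3.13940882e+00, -2.06345865e-04,  2.68577436e+00]), 'wrist_force': array([ 0.29389208, -0.39520817,  0.24545176]), 'wrist_torque': array([ 0.03292849, -0.02726413,  0.00804085]), 'finger_force': 0.0, 'width': 0.09411892107400613}
top [0.52162681 0.0062093  1.15295679] [[611.93768076   0.         323.70034521]
 [  0.         611.93768076 233.95389084]
 [  0.           0.           1.        ]]Traceback (most recent call last):
  File "<stdin>", line 7, in <module>
  File "h.py", line 15, in at
    d=ray(s,px); e=np.array(s['eye']); return e+d*((z-e[2])/d[:,2])[:,None]
                                                            ~^^^^^
IndexError: too many indices for array: array is 1-dimensional, but 2 were indexed
```

Run:
```python
from h import *
s=snap("top");print(s['rotation'],s['D'],{k:np.shape(v) for k,v in s.items()})
s=snap("side");print(s['rotation'],s['eye'])
```

```text
[ 0.06468329  0.00759258 -1.58434041] [0.0382978 0.        0.        0.        0.       ] {'color': (480, 640, 3), 'camera_matrix': (3, 3), 'D': (5,), 'eye': (3,), 'rotation': (3,), 'shot': ()}
[ 0.91523214 -0.00987264 -3.01489775] [0.47590035 0.7698216  0.65231137]
```

View pics/top0.png

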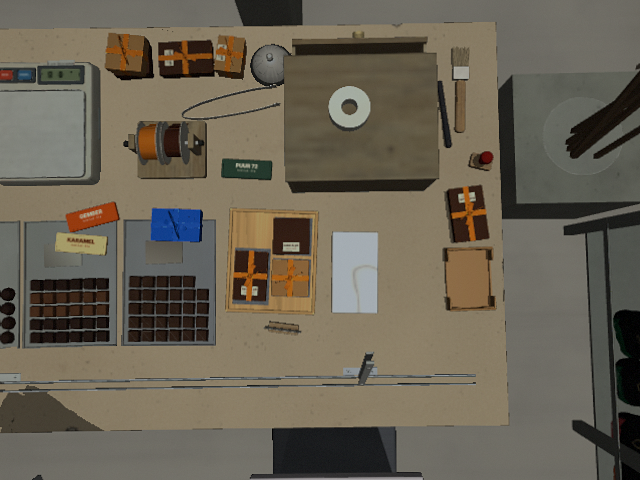

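View side.

```bash
python3 - <<'E'
t=open('h.py').read()
t=t.replace("    return s\ndef save","    else: s['rotation']=R.from_euler('xyz',s['rotation']).as_matrix()\n    return s\ndef save")
open('h.py','w').write(t)
E
python3 - <<'E'
from h import *
n="top";s=snap(n)
for q in "display_board long_box plain_box bow_box fresh_box side_slab mailing_tray price_card stamp bar".split():
        for f in models.tip_of(s,q)[:4]:
            print(q,np.round(f['xy']),round(f['confidence'],2),np.round(at(s,f['xy'],0.0)[0],3))
# gate features
print(at(s,[[0,375],[475,378],[365,355],[365,380],[508,425]],0))
s=snap("side");save(s,"side0.png")
E
```

```text
long_box [252. 276.] 0.94 [0.519 0.15  0.   ]
long_box [178. 225.] 0.84 [0.618 0.29  0.   ]
plain_box [290. 238.] 0.8 [0.59  0.078 0.   ]
bow_box [289. 277.] 0.8 [0.516 0.081 0.   ]
bow_box [354. 270.] 0.44 [ 0.527 -0.042  0.   ]
fresh_box [462. 216.] 0.88 [ 0.627 -0.248  0.   ]
side_slab [354. 271.] 0.71 [ 0.525 -0.041  0.   ]
mailing_tray [465. 280.] 0.89 [ 0.506 -0.249  0.   ]
price_card [285. 328.] 0.71 [0.422 0.088 0.   ]
stamp [475. 161.] 0.71 [ 0.73  -0.274  0.   ]
bar [244. 168.] 0.97 [0.723 0.163 0.   ]
[[ 0.34404758  0.6146814   0.        ]
 [ 0.32572646 -0.26205958  0.        ]
 [ 0.36972007 -0.05981393  0.        ]
 [ 0.32401343 -0.05894405  0.        ]
 [ 0.24063674 -0.31923847  0.        ]]
```

```bash
sleep 0
```

```text
(no output)
```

View pics/side0.png

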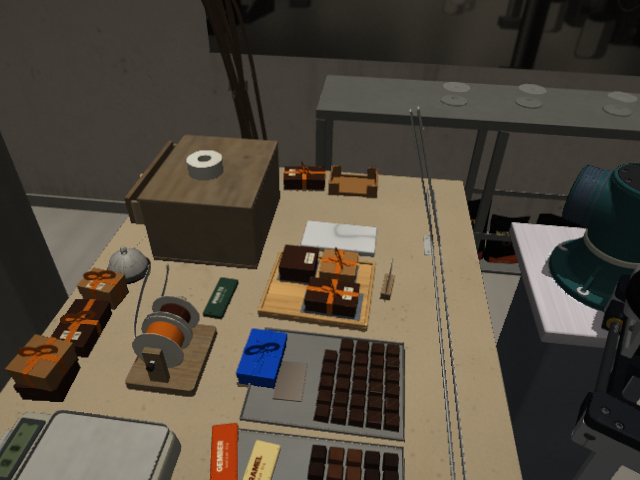

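Run:
```python
from h import *
t=snap("top");s=snap("side")
def tri(a,b):
    d1=ray(t,a)[0];d2=ray(s,b)[0];d1/=np.linalg.norm(d1);d2/=np.linalg.norm(d2)
    A=np.c_[d1,-d2];k=np.linalg.lstsq(A,s['eye']-t['eye'],rcond=None)[0]
    p,q=t['eye']+k[0]*d1,s['eye']+k[1]*d2
    return np.round((p+q)/2,3),np.round(np.linalg.norm(p-q),3)
print(tri([475,377],[412,110]),tri([475,384],[419,110]),tri([475,377],[419,110]),tri([475,384],[412,110]))
print('bench check',tri([250,275],[331,290]),tri([349,106],[205,158]))
# boxes via masks
for q,z in (("long_box",.038),("plain_box",.044),("bow_box",.044),("fresh_box",.03),("side_slab",.012),("mailing_tray",.03),("display_board",.012)):
    for f in models.masks_of(t,q)[:2]:
        c=cv2.minAreaRect(np.argwhere(f['mask'])[:,::-1].astype(np.float32))
        P=at(t,cv2.boxPoints(c),z); print(q,round(f['confidence'],2),P.mean(0).round(3),[round(float(np.linalg.norm(P[i]-P[i+1])),3) for i in(0,1)],[round(float(np.degrees(np.arctan2(*(P[i+1]-P[i])[[1,0]]))),1) for i in(0,1)])
def crop(im,x0,y0,x1,y1,f): return cv2.resize(im['color'][y0:y1,x0:x1,::-1],(int((x1-x0)*f),int((y1-y0)*f)),interpolation=cv2.INTER_CUBIC)
cv2.imwrite('pics/c1.png',crop(t,215,150,505,395,2.7))
```

```text
(array([ 0.381, -0.209,  0.226]), np.float64(0.03)) (array([ 0.369, -0.209,  0.227]), np.float64(0.026)) (array([ 0.373, -0.21 ,  0.226]), np.float64(0.016)) (array([ 0.376, -0.208,  0.228]), np.float64(0.04))
bench check (array([0.522, 0.149, 0.037]), np.float64(0.001)) (array([ 0.79 , -0.031,  0.178]), np.float64(0.003))
long_box 0.91 [0.615 0.282 0.038] [0.093, 0.061] [-90.8, 179.9]
long_box 0.85 [0.52  0.149 0.038] [0.093, 0.064] [-2.2, -92.9]
plain_box 0.86 [0.592 0.073 0.044] [0.066, 0.067] [-90.8, 179.3]
plain_box 0.44 [0.517 0.077 0.044] [0.067, 0.065] [-90.8, 179.3]
bow_box 0.7 [0.517 0.076 0.044] [0.065, 0.065] [-90.8, 179.3]
fresh_box 0.84 [ 0.629 -0.251  0.03 ] [0.069, 0.101] [-84.5, -175.4]
side_slab 0.82 [ 0.524 -0.042  0.012] [0.088, 0.152] [-90.8, 178.9]
mailing_tray 0.7 [ 0.51 -0.25  0.03] [0.091, 0.119] [-88.4, -179.6]
display_board 0.79 [0.548 0.112 0.012] [0.195, 0.168] [-2.0, -92.7]
```

View pics/c1.png

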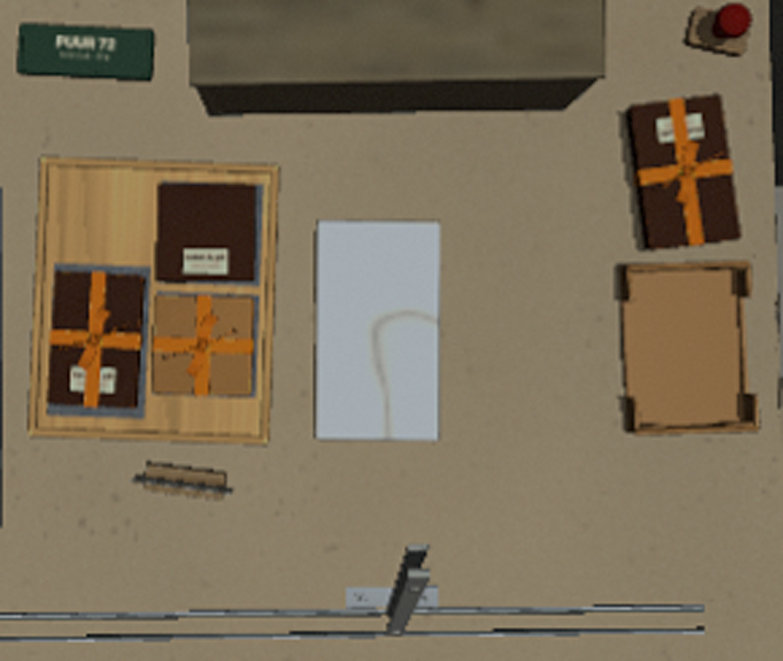

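Run:
```python
from h import *
t=snap("top");s=snap("side")
def edges(im,pts,axis):
    # local brightness profile print
    for p in pts:
        g=cv2.cvtColor(im['color'],cv2.COLOR_RGB2GRAY)
        c,r=p
        print(p,g[r-10:r+11,c] if axis==0 else g[r,c-14:c+15])
edges(t,[(50,380),(200,380),(450,380)],0)
edges(s,[(430,200),(438,300),(449,400),(456,470)],1)
print(at(t,[[365,355]],0))
cv2.imwrite('pics/c2.png',cv2.resize(s['color'][95:275,350:500,::-1],None,fx=4,fy=3.3))
```

```text
(50, 380) [121 121 122 123 120 120 121 122 123 123 124 119  60  61 126 123 122 123
 125  51  90]
(200, 380) [128 128 129 128 126 129 127 129 120  98  51 132 128 126 127 134  50  80
  91 126 125]
(450, 380) [125 126 127 128  68 118  84 131 126 125 124 126 130  67 123 127 127 126
 126 125 129]
(430, 200) [142 142 141 142 142 142 143 142 117  74  42 118 103 131 143  75  55  63
  85 118 137 142 143 142 141 142 141 142 142]
(438, 300) [143 142 142 142 142 141 142 143 144 143 144 144 118 121  84 133 143 143
 144 143  71  65 142 144 143 142 144 143 143]
(449, 400) [142 142 142 143 143 144 144 142 142 139 107 136  95 127 142 140 141 141
 140 129  50  86 129 141 142 144 144 143 143]
(456, 470) [137 138 136 136 136 137 139 138 105 111 127  84 112 138 138 137 136 138
 138 138  94  62 105 126 134 138 138 137 137]
[[ 0.36972007 -0.05981393  0.        ]]
```

View pics/c2.png

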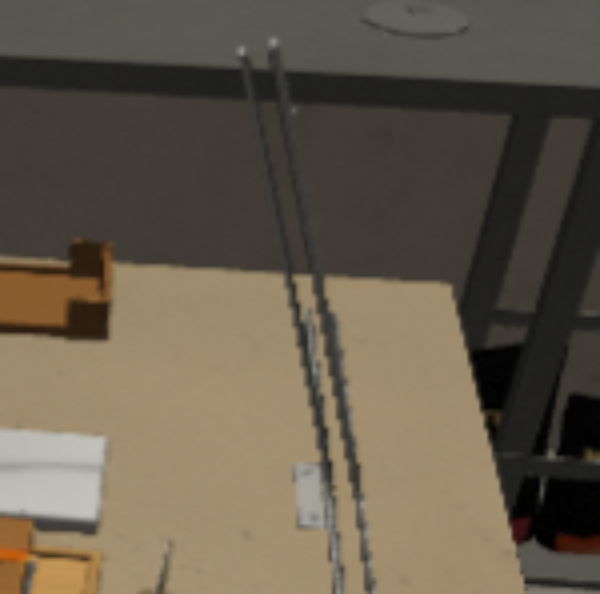

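Run:
```python
from h import *
from scipy.optimize import least_squares as ls
t=snap("top");s=snap("side")
T=[[(50,382.5),(200,379.8),(450,375)],[(50,389.5),(200,386.7),(450,383)]]
S=[[(425.7,200),(437.5,300),(446.3,400),(452.5,470)],[(432.3,200),(444.7,300),(455.5,400),(462.5,470)]]
ys=np.linspace(-.21,.6,200)
for i in(0,1):
  for j in(0,1):
    def f(p):
        P=np.c_[p[0]+p[2]*ys,ys,0*ys+p[1]];a=proj(t,P);b=proj(s,P);o=np.argsort(b[:,1])
        return [np.interp(c,a[:,0],a[:,1])-r for c,r in T[i]]+[np.interp(r,b[o,1],b[o,0])-c for c,r in S[j]]
    r=ls(f,[.37,.2,0]);print(i,j,r.x.round(3),np.abs(r.fun).max().round(2))
```

```text
0 0 [ 0.365  0.144 -0.007] 4.1
0 1 [ 0.387  0.279 -0.004] 4.1
1 0 [ 0.325 -0.038 -0.014] 3.43
1 1 [ 0.348  0.12  -0.004] 3.4
```

Run:
```python
from h import *
from scipy.optimize import least_squares as ls
t=snap("top");s=snap("side")
T=[[(50,382.5),(200,379.8),(450,375)],[(50,389.5),(200,386.7),(450,383)]]
S=[[(425.7,200),(437.5,300),(446.3,400),(452.5,470)],[(432.3,200),(444.7,300),(455.5,400),(462.5,470)]]
ys=np.linspace(.6,-.21,200)
for i in(0,1):
  for j in(0,1):
    def f(p):
        P=np.c_[p[0]+p[2]*ys,ys,0*ys+p[1]];a=proj(t,P);b=proj(s,P);o=np.argsort(b[:,1])
        return [np.interp(c,a[:,0],a[:,1])-r for c,r in T[i]]+[np.interp(r,b[o,1],b[o,0])-c for c,r in S[j]]
    r=ls(f,[.37,.2,0]);print(i,j,r.x.round(3),r.fun.round(2))
```

```text
0 0 [ 0.331 -0.001 -0.005] [-0.03 -0.87 -0.48  1.34 -0.73  0.16  0.63]
0 1 [ 0.356  0.152 -0.004] [ 0.25 -0.43  0.17  0.43 -0.61 -0.26  0.43]
1 0 [ 0.293 -0.17  -0.012] [-0.22 -2.07 -4.25  6.03 -1.24  0.55  1.64]
1 1 [ 0.318  0.003 -0.003] [-0.09 -0.46 -0.5   0.99 -0.29 -0.09  0.49]
```

Run:
```python
from h import *
from scipy.optimize import least_squares as ls
t=snap("top");s=snap("side")
def tri(a,b):
    f=lambda P:np.r_[(proj(t,P)-a)[0],(proj(s,P)-b)[0]]
    r=ls(f,[.35,0,.2]);return r.x.round(3),r.fun.round(1)
for a in([362,384],[370,354],[366,372]):
  for b in([427.5,189],[430,240],[432,170]): print(a,b,tri(a,b))
T=[[(50,382.5),(200,379.8),(450,375)],[(50,389.5),(200,386.7),(450,383)]]
S=[[(412,110),(425.7,200),(437.5,300),(446.3,400),(452.5,470)],[(419,108),(432.3,200),(444.7,300),(455.5,400),(462.5,470)]]
ys=np.linspace(.6,-.35,200)
for i in(0,1):
  for j in(0,1):
    def f(p):
        P=np.c_[p[0]+p[2]*ys,ys,p[3]*ys+p[1]];a=proj(t,P);b=proj(s,P);o=np.argsort(b[:,1])
        return [np.interp(c,a[:,0],a[:,1])-r for c,r in T[i]]+[np.interp(r,b[o,1],b[o,0])-c for c,r in S[j]]
    r=ls(f,[.37,.2,0,0]);print(i,j,r.x.round(3),r.fun.round(2))
cv2.imwrite('pics/c3.png',np.hstack([cv2.resize(t['color'][345:395,340:490,::-1],None,fx=5,fy=5)]))
```

```text
[362, 384] [427.5, 189] (array([ 0.349, -0.047,  0.138]), array([ 0.2, -4.8,  5.7, -0.1]))
[362, 384] [430, 240] (array([ 0.326, -0.053,  0.01 ]), array([ 0.2, -4.1,  4.7, -0.1]))
[362, 384] [432, 170] (array([ 0.353, -0.044,  0.181]), array([ 0.1, -2.4,  2.9, -0.1]))
[370, 354] [427.5, 189] (array([ 0.375, -0.06 ,  0.126]), array([-0.2,  7.8, -9.2,  0.1]))
[370, 354] [430, 240] (array([ 0.354, -0.069, -0.006]), array([ -0.2,   9. , -10.3,   0.1]))
[370, 354] [432, 170] (array([ 0.378, -0.057,  0.171]), array([ -0.2,  10. , -12. ,   0.1]))
[366, 372] [427.5, 189] (array([ 0.359, -0.053,  0.133]), array([-0. ,  0.3, -0.3,  0. ]))
[366, 372] [430, 240] (array([ 0.337, -0.061,  0.003]), array([-0. ,  1.2, -1.3,  0. ]))
[366, 372] [432, 170] (array([ 0.363, -0.051,  0.176]), array([-0.1,  2.6, -3.1,  0.1]))
0 0 [ 0.347  0.07  -0.064 -0.265] [ 2.01 -1.27 -5.03  6.08  1.26 -0.85 -0.15  0.18]
0 1 [ 0.358  0.156 -0.015 -0.035] [ 0.92 -0.56 -1.3   2.34 -0.11 -0.9  -0.29  0.58]
1 0 [ 0.305 -0.113 -0.172 -0.788] [ 2.14  0.4  -8.37  8.1   2.56 -0.35 -0.44 -0.67]
1 1 [ 0.335  0.078 -0.062 -0.259] [ 1.6  -0.95 -4.68  4.87  1.62 -0.05 -0.33 -0.08]
```

View pics/c3.png

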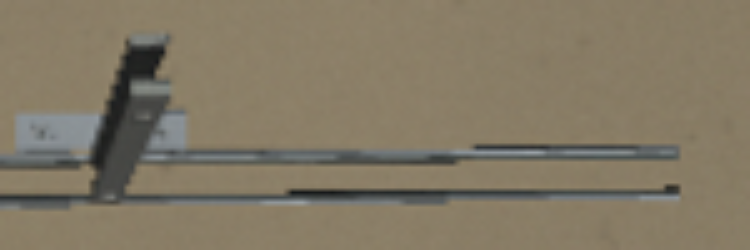

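Run:
```python
from h import *
from scipy.optimize import least_squares as ls
t=snap("top");s=snap("side")
def tri(a,b):
    f=lambda P:np.r_[(proj(t,P)-a)[0],(proj(s,P)-b)[0]]
    r=ls(f,[.35,0,.2]);return r.x.round(3),r.fun.round(1)
for a in([370,353],[370,362]):
  for b in([411,110],[419,108]): print(a,b,tri(a,b))
print(proj(s,[[.325,-.262,0],[.313,-.262,0],[.325,-.05,0],[.33,-.21,.05],[.375,-.21,.226]]))
```

```text
[370, 353] [411, 110] (array([ 0.411, -0.05 ,  0.293]), array([-0. ,  0.2, -0.3,  0. ]))
[370, 353] [419, 108] (array([ 0.406, -0.05 ,  0.297]), array([-0.1,  4.1, -5.2,  0. ]))
[370, 362] [411, 110] (array([ 0.403, -0.05 ,  0.294]), array([ 0.1, -3.3,  4.1, -0. ]))
[370, 362] [419, 108] (array([ 0.399, -0.049,  0.298]), array([-0. ,  0.6, -0.8,  0. ]))
[[429.07612824 189.41858297]
 [434.101179   189.8069937 ]
 [434.55758581 244.70927348]
 [431.35238743 183.18357992]
 [422.14456583 109.38410714]]
```

>>> step_arm(
  commands=[
    [[0,0,-36,0,0,-0.114,94],[0,0,-36,0,0,-0.114,94],[0,0,-36,0,0,-0.114,94],[0,0,-36,0,0,-0.114,94],[-22,-30,0,0,0,0,94],[-22,-30,0,0,0,0,94],[-22,-30,0,0,0,0,94],[-22,-30,0,0,0,0,94],[-22,-30,0,0,0,0,94],[-22,-30,0,0,0,0,94],[-22,-30,0,0,0,0,94],[-22,-30,0,0,0,0,94],[-22,-30,0,0,0,0,94],[-22,-30,0,0,0,0,94],[-22,-30,0,0,0,0,94],[-22,-30,0,0,0,0,94],[-22,-30,0,0,0,0,94],[0,0,0,0,0,0,94]],
  ],
)

```text
time: 4.05
tool_pos: [0.5294, 0.1021, 0.5477]
ee_rot: [-3.141, -0.002, 3.138]
wrist_force: [0.1, -0.6, -0.6]
width: 0.0936
finger_force: 0.0
```

Run:
```python
from h import *
o=robot.get_obs();print(o['tool_pos'],o['ee_rot'],o['wrist_force'])
w=snap("wrist");save(w,"w1.png")
for q,z in (("long_box",.038),("plain_box",.044),("bow_box",.044),("side_slab",.012),("display_board",.012)):
    for f in models.masks_of(w,q)[:2]:
        c=cv2.minAreaRect(np.argwhere(f['mask'])[:,::-1].astype(np.float32))
        P=at(w,cv2.boxPoints(c),z); print(q,f['xy'],round(f['confidence'],2),P.mean(0).round(4),[round(float(np.linalg.norm(P[i]-P[i+1])),3) for i in(0,1)],[round(float(np.degrees(np.arctan2(*(P[i+1]-P[i])[[1,0]]))),1) for i in(0,1)])
```

```text
[0.52944818 0.10214435 0.54766712] [-3.14125247e+00 -1.58469923e-03  3.13811023e+00] [ 0.0976589  -0.62824432 -0.62144229]
long_box [354.9, 183.7] 0.98 [0.5211 0.1497 0.038 ] [0.094, 0.061] [175.7, 85.4]
long_box [454.5, 250.9] 0.96 [0.611  0.2822 0.038 ] [0.062, 0.095] [179.2, 85.3]
plain_box [207.5, 183.8] 0.64 [ 0.5202 -0.0322  0.044 ] [0.081, 0.144] [90.8, -1.3]
plain_box [293.7, 237.8] 0.58 [0.5906 0.0748 0.044 ] [0.064, 0.072] [89.7, -0.1]
bow_box [293.4, 178.2] 0.85 [0.5146 0.0779 0.044 ] [0.065, 0.068] [89.7, 0.0]
side_slab [206.7, 182.2] 0.92 [ 0.5243 -0.041   0.012 ] [0.086, 0.154] [90.8, -1.4]
display_board [324.8, 206.2] 0.7 [0.5472 0.1141 0.012 ] [0.195, 0.166] [175.2, 87.2]
```

View pics/w1.png

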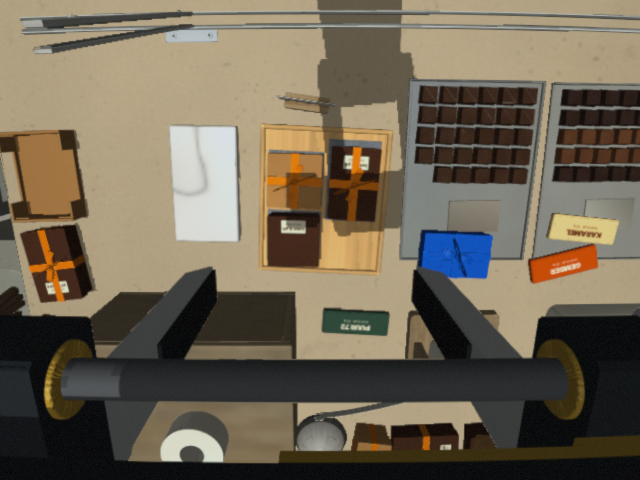

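>>> step_arm(
  commands=[
    [[-10,-4,27,0,0,0,94],[-11,-5,29,0,0,0,94],[-11,-5,29,0,0,0,94],[-11,-5,29,0,0,0,94],[-11,-5,29,0,0,0,94],[-9,-3,26,0,0,0,94],[0,0,0,0,0,0,94]],
  ],
)

```text
time: 5.22
tool_pos: [0.5908, 0.0775, 0.3769]
ee_rot: [-3.142, -0.006, -3.141]
wrist_force: [-0.9, -0.1, 0.3]
width: 0.094
finger_force: 0.0
```

Run:
```python
from h import *
o=robot.get_obs();print(o['tool_pos'],o['ee_rot'],o['wrist_force'])
w=snap("wrist");save(w,"w2.png");print(np.array(w['tool_from_camera']).round(3))
def quad(m):
    h=cv2.convexHull(max(cv2.findContours(m.astype(np.uint8),0,1)[0],key=cv2.contourArea))
    for e in range(2,30):
        a=cv2.approxPolyDP(h,e,True)
        if len(a)<=4:break
    return a.reshape(-1,2)
for q,z in (("long_box",.038),("plain_box",.044),("bow_box",.044),("display_board",.015)):
    for f in models.masks_of(w,q)[:2]:
        P=at(w,quad(f['mask']),z)*1000; print(q,f['xy'],round(f['confidence'],2),quad(f['mask']).tolist(),P[:,:2].round(0).tolist(),P.mean(0).round(0),[np.degrees(np.arctan2(*(P[i]-P[i-1])[[1,0]])).round(1) for i in range(len(P))])
```

```text
[0.59076737 0.07749864 0.37692043] [-3.14156767 -0.00568987 -3.1405825 ] [-0.85039497 -0.11061789  0.30260145]
[[-0.001  0.969  0.247  0.072]
 [ 1.     0.001 -0.001 -0.001]
 [-0.001  0.247 -0.969  0.02 ]
 [ 0.     0.     0.     1.   ]]
long_box [410.3, 133.1] 0.84 [[377, 73], [452, 80], [436, 195], [363, 189]] [[474.0, 124.0], [479.0, 182.0], [567.0, 175.0], [562.0, 116.0]] [520. 149.  38.] [np.float64(174.7), np.float64(85.5), np.float64(-4.1), np.float64(-94.6)]
long_box [548.0, 244.0] 0.64 [[499, 211], [610, 219], [598, 281], [499, 278]] [[580.0, 228.0], [586.0, 325.0], [642.0, 324.0], [638.0, 235.0]] [612. 278.  38.] [np.float64(-173.5), np.float64(86.1), np.float64(-0.7), np.float64(-92.2)]
plain_box [314.2, 221.4] 0.65 [[273, 184], [351, 187], [347, 265], [271, 262]] [[557.0, 45.0], [560.0, 106.0], [624.0, 104.0], [622.0, 41.0]] [591.  74.  44.] [np.float64(177.1), np.float64(87.8), np.float64(-1.6), np.float64(-92.4)]
bow_box [313.5, 126.8] 0.77 [[359, 89], [353, 173], [272, 169], [274, 83]] [[486.0, 110.0], [549.0, 107.0], [546.0, 44.0], [482.0, 47.0]] [516.  77.  44.] [np.float64(86.2), np.float64(-2.9), np.float64(-92.8), np.float64(177.4)]
display_board [359.4, 179.3] 0.83 [[265, 42], [465, 54], [439, 270], [258, 269]] [[448.0, 38.0], [456.0, 198.0], [639.0, 190.0], [638.0, 26.0]] [545. 113.  15.] [np.float64(176.5), np.float64(87.1), np.float64(-2.5), np.float64(-90.4)]
```

View pics/w2.png

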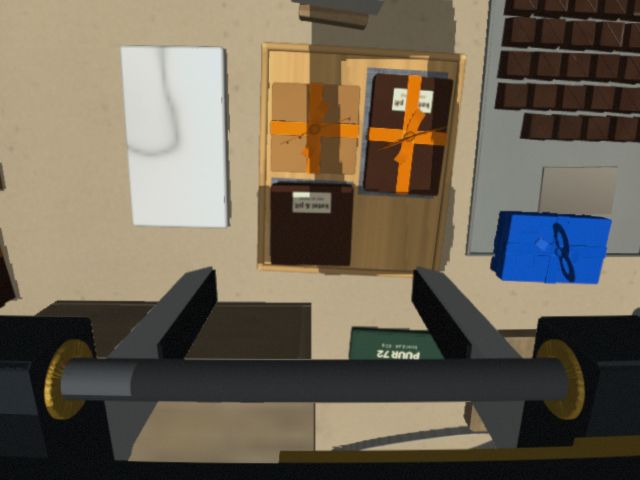

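>>> step_arm(
  commands=[
    [[0,-1,25,0,0,0.01,94],[0,-1,35,0,0,0.01,94],[0,-1,35,0,0,0.01,94],[0,0,35,0,0,0.01,94],[0,0,20,0,0,0,94],[0,0,8,0,0,0,94],[0,0,0,0,0,0,94],[0,0,0,0,0,0,75]],
  ],
)

```text
time: 6.48
tool_pos: [0.5918, 0.074, 0.2235]
ee_rot: [3.141, 0.003, 3.102]
wrist_force: [0.6, 0.0, 0.2]
width: 0.0872
finger_force: 0.0
```

>>> step_arm(
  commands=[
    [[0,0,4,0,0,0,75],[0,0,0,0,0,0,60],[0,0,0,0,0,0,50],[0,0,0,0,0,0,50],[0,0,0,0,0,0,50]],
  ],
)

```text
time: 7.1
tool_pos: [0.5912, 0.074, 0.2178]
ee_rot: [3.141, 0.0, 3.102]
wrist_force: [0.3, 0.8, 0.4]
width: 0.0656
finger_force: 29.9
```

>>> step_arm(
  commands=[
    [[0,0,-8,0,0,0,50],[0,0,-20,0,0,0,50],[0,0,-25,0,0,0,50],[0,0,-20,0,0,0,50],[2,-10,-7,0,0,0,50],[4,-20,0,0,0,0,50],[5,-25,0,0,0,0,50],[5,-25,0,0,0,0,50],[5,-22,0,0,0,0,50],[3,-12,0,0,0,0,50],[0,-3,0,0,0,0,50],[0,0,0,0,0,0,50],[0,0,0,0,0,0,50]],
  ],
)

```text
time: 8.72
tool_pos: [0.5627, -0.0415, 0.2976]
ee_rot: [3.141, 0.0, 3.103]
wrist_force: [-0.2, 0.4, -1.3]
width: 0.066
finger_force: 29.9
```

Run:
```python
from h import *
from scipy.optimize import least_squares as ls
o=robot.get_obs();print(o['tool_pos'],o['ee_rot'],o['joint_positions'].round(3),o['width'])
w=snap("wrist");save(w,"w3.png")
for f in models.masks_of(w,"side_slab")[:1]:
    c=cv2.minAreaRect(np.argwhere(f['mask'])[:,::-1].astype(np.float32));print(f['confidence'],at(w,cv2.boxPoints(c),.012).round(3))
D=[([1.0119,.088,1.3722,0,1.6836],[.24205,.49375,.4035]),(o['joint_positions'],o['tool_pos'])]
def f(p):
    r=[]
    for q,t in D: r+=[p[0]+p[2]*np.sin(q[1])+p[3]*np.sin(q[1]+q[2])-np.hypot(t[0],t[1]),p[1]+p[2]*np.cos(q[1])+p[3]*np.cos(q[1]+q[2])-t[2]]
    return r
s=ls(f,[.05,.2,.4,.4]);print(s.x,s.cost)
```

```text
[ 0.56265911 -0.04146321  0.29759744] [3.14125452e+00 3.03509042e-05 3.10269704e+00] [-0.174  0.163  1.5    0.     1.478 -1.706] 0.0660081230334298
0.67 [[ 0.447 -0.082  0.012]
 [ 0.45   0.002  0.012]
 [ 0.549  0.003  0.012]
 [ 0.547 -0.089  0.012]]
[0.02407644 0.16866636 0.17888051 0.51322637] 9.39609602801868e-19
```

Run:
```python
from h import *
s=snap("side");t=snap("top")
a=s['color'][:,:,::-1][20:290,230:590]; b=t['color'][:,:,::-1][200:440,230:470]
a=cv2.resize(a,None,fx=1.25,fy=1.25); b=cv2.resize(b,(int(240*1.4),337))
cv2.imwrite('pics/s3.png',np.hstack([a[:337],b]))
```

```text
(no output)
```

View pics/s3.png

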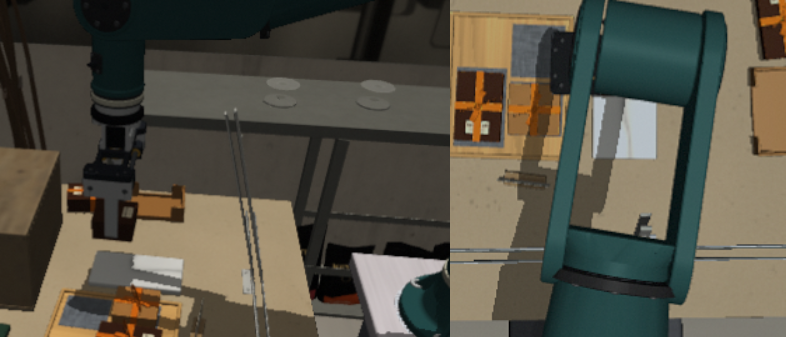

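>>> step_arm(
  commands=[
    [[0,0,15,0,0,0,50],[0,0,25,0,0,0,50],[0,0,20,0,0,0,50],[0,0,10,0,0,0,50],[0,0,5,0,0,0,50],[0,0,2,0,0,0,50],[0,0,0,0,0,0,50]],
  ],
)

```text
time: 9.8
tool_pos: [0.5628, -0.042, 0.2213]
ee_rot: [-3.141, 0.001, 3.102]
wrist_force: [-0.2, 0.6, -1.8]
width: 0.0656
finger_force: 29.9
```

>>> step_arm(
  commands=[
    [[0,0,1.5,0,0,0,50],[0,0,0,0,0,0,94],[0,0,0,0,0,0,94],[0,0,-20,0,0,0,94],[0,0,-50,0,0,0,94],[0,0,-50,0,0,0,94],[10,20,-5,0,0,0,94],[15,35,0,0,0,0,94],[15,35,0,0,0,0,94],[11.7,27,0,0,0,0,94],[0,0,0,0,0,0.158,94],[0,0,0,0,0,0.158,94],[0,0,0,0,0,0.158,94],[0,0,0,0,0,0.158,94],[0,0,0,0,0,0.158,94],[0,0,0,0,0,0.158,94],[0,0,0,0,0,0.158,94],[0,0,0,0,0,0.158,94],[0,0,0,0,0,0.158,94],[0,0,0,0,0,0.161,94]],
  ],
)

```text
time: 12.3
tool_pos: [0.5148, 0.0775, 0.3427]
ee_rot: [-3.139, -0.0, 1.514]
wrist_force: [0.9, 0.3, -0.5]
width: 0.0938
finger_force: 0.0
```

```bash
cat >> h.py <<'E'
def quad(m):
    h=cv2.convexHull(max(cv2.findContours(m.astype(np.uint8),0,1)[0],key=cv2.contourArea))
    for e in range(2,40):
        a=cv2.approxPolyDP(h,e,True)
        if len(a)<=4:break
    return a.reshape(-1,2)
def look(w,L):
    for q,z in L:
        for f in models.masks_of(w,q)[:2]:
            Q=quad(f['mask']);P=at(w,Q,z)*1000
            print(q,f['xy'],round(f['confidence'],2),'ctr',P.mean(0).round(1)[:2],'len',[int(np.linalg.norm(P[i]-P[i-1])) for i in range(len(P))],'ang',[float(np.degrees(np.arctan2(*(P[i]-P[i-1])[[1,0]])).round(1)) for i in range(len(P))])
def st():
    o=robot.get_obs();print(o['time'],o['tool_pos'].round(4),o['ee_rot'].round(4),o['width'].round(4),o['wrist_force'].round(1))
E
python3 - <<'E'
from h import *
st(); w=snap("wrist");save(w,"w4.png");look(w,[("bow_box",.044),("long_box",.038),("display_board",.015),("plain_box",.046)])
E
```

```text
Traceback (most recent call last):
  File "h.py", line 33, in st
    o=robot.get_obs();print(o['time'],o['tool_pos'].round(4),o['ee_rot'].round(4),o['width'].round(4),o['wrist_force'].round(1))
                                                                                  ^^^^^^^^^^^^^^^^
AttributeError: 'float' object has no attribute 'round'
```

```bash
sed -i "s/o\['width'\].round(4)/o['width']/" h.py
python3 - <<'E'
from h import *
st(); w=snap("wrist");save(w,"w4.png");look(w,[("bow_box",.044),("long_box",.038),("display_board",.015),("plain_box",.046)])
E
```

```text
12.3 [0.5148 0.0775 0.3427] [-3.1391e+00 -1.0000e-04  1.5141e+00] 0.09384123233234491 [ 0.9  0.3 -0.5]
bow_box [314.9, 228.8] 0.66 ctr [515.3  77.6] len [60, 65, 62, 65] ang [-2.6, -91.1, 177.4, 86.5]
long_box [319.5, 127.4] 0.88 ctr [520.4 149.4] len [57, 86, 56, 85] ang [87.6, -3.7, -93.3, 176.7]
long_box [314.9, 228.7] 0.42 ctr [515.   75.7] len [62, 67, 63, 66] ang [-0.7, -91.1, 178.2, 88.4]
display_board [395.7, 175.2] 0.74 ctr [547.3 113. ] len [189, 161, 188, 162] ang [-3.5, -93.4, 176.7, 87.0]
plain_box [385.0, 342.7] 0.93 ctr [560.8  -8.4] len [34, 65, 24, 50] ang [-75.0, 170.3, 79.0, -2.5]
```

View pics/w4.png

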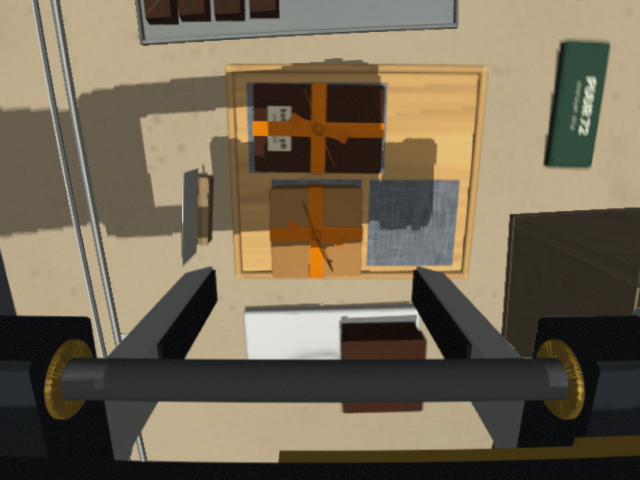

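>>> step_arm(
  commands=[
    [[0,0.5,20,0,0,-0.009,94],[0,0,30,0,0,0,94],[0,0,30,0,0,0,94],[0,0,25,0,0,0,94],[0,0,14,0,0,0,94],[0,0,5,0,0,0,94],[0,0,0,0,0,0,85],[0,0,0,0,0,0,72],[0,0,0,0,0,0,50],[0,0,0,0,0,0,50],[0,0,0,0,0,0,50]],
  ],
)

```text
time: 13.92
tool_pos: [0.5162, 0.0769, 0.221]
ee_rot: [3.141, -0.0, 1.528]
wrist_force: [0.1, -0.3, 4.3]
width: 0.0658
finger_force: 30.0
```

>>> step_arm(
  commands=[
    [[0,0,-8,0,0,0,50],[0,0,-20,0,0,0,50],[0,0,-25,0,0,0,50],[0,0,-20,0,0,0,50],[0,0,-4,0,0,0.08,50],[0,0,0,0,0,0.15,50],[0,0,0,0,0,0.17,50],[0,0,0,0,0,0.17,50],[0,0,0,0,0,0.17,50],[0,0,0,0,0,0.17,50],[0,0,0,0,0,0.17,50],[0,0,0,0,0,0.17,50],[0,0,0,0,0,0.17,50],[-3,12,0,0,0,0.15,50],[-5,25,0,0,0,0,50],[-6,30,0,0,0,0,50],[-6,28,0,0,0,0,50],[-4,18,0,0,0,0,50],[-1,6,0,0,0,0,50],[0,0,0,0,0,0,50]],
  ],
)

```text
time: 16.42
tool_pos: [0.4878, -0.0413, 0.2971]
ee_rot: [-3.141, 0.0, -0.043]
wrist_force: [0.5, -0.4, -0.8]
width: 0.0658
finger_force: 30.0
```

>>> step_arm(
  commands=[
    [[-1,0,15,0,0,0,50],[-0.5,0,25,0,0,0,50],[0,0,20,0,0,0,50],[0,0,9,0,0,0,50],[0,0,3,0,0,0,50],[0,0,1,0,0,0,50],[0,0,0,0,0,0,50]],
  ],
)

```text
time: 17.3
tool_pos: [0.4867, -0.0413, 0.2249]
ee_rot: [3.141, -0.002, -0.042]
wrist_force: [-0.5, -0.4, -1.3]
width: 0.0659
finger_force: 30.0
```

>>> step_arm(
  commands=[
    [[0,0,1.5,0,0,0,50],[0,0,0,0,0,0,94],[0,0,0,0,0,0,94],[0,0,-20,0,0,0,94],[0,0,-40,0,0,0,94],[0,0,-40,0,0,0,94],[2,-17,-5,0,0,0,94],[4,-30,0,0,0,0,94],[5,-40,0,0,0,0,94],[5,-40,0,0,0,0,94],[5,-35,0,0,0,0,94],[3.7,-22,0,0,0,0.014,94],[1,-8,0,0,0,0.014,94],[0,0,0,0,0,0,94],[0,0,0,0,0,0,94]],
  ],
)

```text
time: 19.18
tool_pos: [0.5201, 0.1489, 0.3273]
ee_rot: [3.141, 0.001, -0.071]
wrist_force: [0.8, -0.6, 0.6]
width: 0.0945
finger_force: 0.0
```

Run:
```python
from h import *
st(); w=snap("wrist");save(w,"w5.png");look(w,[("long_box",.038),("display_board",.015)])
```

```text
19.175 [0.5201 0.1489 0.3273] [ 3.1411e+00  5.0000e-04 -7.0900e-02] 0.09445317360029262 [ 0.8 -0.6  0.6]
long_box [101.9, 109.1] 0.89 ctr [613.8 279.4] len [90, 49, 88, 55] ang [-96.7, 173.7, 86.7, -4.2]
long_box [313.3, 234.2] 0.62 ctr [521.4 150. ] len [55, 87, 57, 87] ang [-92.7, 177.7, 87.5, -3.4]
display_board [373.9, 149.2] 0.83 ctr [550.9 112.3] len [163, 175, 162, 188] ang [-92.5, 177.0, 91.8, -2.5]
```

View pics/w5.png

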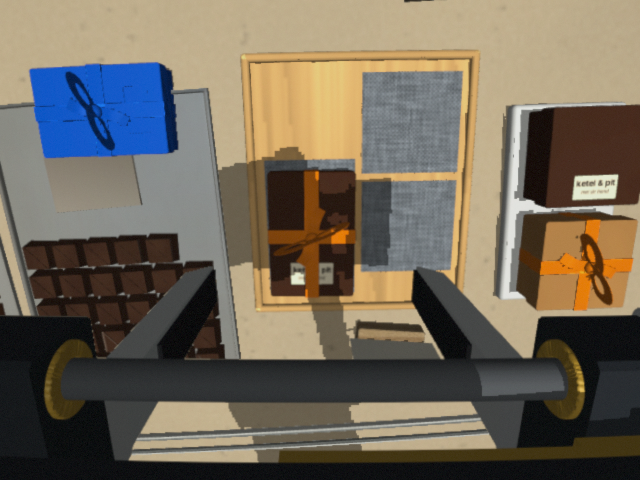

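>>> step_arm(
  commands=[
    [[0.5,-0.8,20,0,0,-0.01,76],[0,0,25,0,0,0,76],[0,0,25,0,0,0,76],[0,0,20,0,0,0,76],[0,0,11,0,0,0,76],[0,0,5,0,0,0,76],[0,0,2,0,0,0,76],[0,0,0,0,0,0,76]],
  ],
)

```text
time: 20.32
tool_pos: [0.521, 0.1503, 0.2204]
ee_rot: [-3.141, -0.001, -0.06]
wrist_force: [1.2, -0.2, 0.6]
width: 0.0759
finger_force: 0.0
```

>>> step_arm(
  commands=[
    [[0,0,1.5,0,0,0,60],[0,0,0,0,0,0,45],[0,0,0,0,0,0,45],[0,0,0,0,0,0,45],[0,0,0,0,0,0,45]],
  ],
)

```text
time: 20.95
tool_pos: [0.5209, 0.1503, 0.2184]
ee_rot: [-3.141, -0.0, -0.06]
wrist_force: [0.2, -0.0, 1.0]
width: 0.0601
finger_force: 30.0
```

>>> step_arm(
  commands=[
    [[0,0,-8,0,0,0,45],[0,0,-20,0,0,0,45],[0,0,-30,0,0,0,45],[0,0,-30,0,0,0,45],[0,0,-25,0,0,0,45],[0,12,-9,0,0,0,45],[1,25,0,0,0,0,45],[1,35,0,0,0,0,45],[1,40,0,0,0,0,45],[1,40,0,0,0,0,45],[1,40,0,0,0,0,45],[1,37,0,0,0,-0.015,45],[1,27,0,0,0,-0.015,45],[1,16,0,0,0,-0.015,45],[0,8,0,0,0,-0.015,45],[0,0,0,0,0,0,45],[0,0,0,0,0,0,45]],
  ],
)

```text
time: 23.08
tool_pos: [0.5131, -0.1293, 0.3399]
ee_rot: [-3.141, 0.0, 0.0]
wrist_force: [0.6, -0.5, -0.6]
width: 0.0597
finger_force: 30.0
```

Run:
```python
from h import *
st(); w=snap("wrist");save(w,"w6.png");look(w,[("mailing_tray",.032),("fresh_box",.03)])
```

```text
23.075 [ 0.5131 -0.1293  0.3399] [-3.141e+00  4.000e-04  4.000e-04] 0.05972644221155997 [ 0.6 -0.5 -0.6]
mailing_tray [469.1, 230.1] 0.61 ctr [ 510.2 -251.6] len [87, 111, 76, 115] ang [-89.6, -177.5, 92.2, 8.3]
mailing_tray [188.4, 160.9] 0.35 ctr [561.4 -40.7] len [70, 64, 68, 66] ang [-93.7, 174.9, 88.7, -2.6]
fresh_box [486.3, 70.4] 0.64 ctr [ 625.4 -250. ] len [64, 88, 64, 93] ang [-88.8, -173.9, 96.1, 6.4]
fresh_box [54.6, 181.8] 0.42 ctr [546.3  62.2] len [183, 77, 176, 96] ang [-10.7, -95.8, 175.1, 87.5]
```

View pics/w6.png

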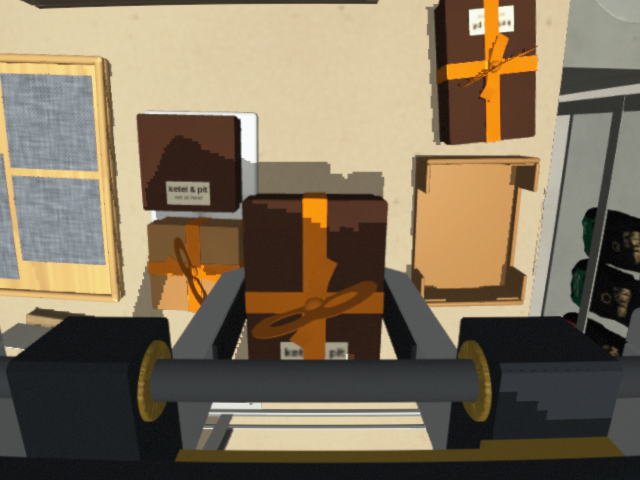

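Run:
```python
from h import *
w=snap("wrist")
P=at(w,[[413,157],[540,158],[533,301],[411,303]],.032);print(P.round(3),P.mean(0))
t=cv2.imread('pics/top0.png');s=snap("top")
Q=np.array([[617,263],[750,262],[758,430],[622,433]])/2.7+[215,150]
P=at(s,Q,.032);print(P.round(3),P.mean(0))
```

```text
[[ 0.567 -0.2    0.032]
 [ 0.567 -0.292  0.032]
 [ 0.456 -0.302  0.032]
 [ 0.455 -0.206  0.032]] [ 0.51146472 -0.25014432  0.032     ]
[[ 0.567 -0.205  0.032]
 [ 0.566 -0.294  0.032]
 [ 0.453 -0.296  0.032]
 [ 0.452 -0.205  0.032]] [ 0.50959565 -0.25007392  0.032     ]
```

>>> step_arm(
  commands=[
    [[0,12,0,0,0,-0.012,45],[-1,25,0,0,0,-0.013,45],[-1,30,0,0,0,0,45],[-1,28,0,0,0,0,45],[0,18,0,0,0,0,45],[0,7,0,0,0,0,45],[0,0,20,0,0,0,45],[0,0,30,0,0,0,45],[0,0,25,0,0,0,45],[0,0,10,0,0,0,45],[0,0,0,0,0,0,45]],
  ],
)

```text
time: 24.7
tool_pos: [0.5125, -0.2494, 0.2548]
ee_rot: [-3.141, 0.001, 0.025]
wrist_force: [0.7, 1.2, -0.7]
width: 0.0596
finger_force: 30.0
```

Run:
```python
from h import *
st(); w=snap("wrist");save(w,"w7.png")
```

```text
24.7 [ 0.5125 -0.2494  0.2548] [-3.1407e+00  9.0000e-04  2.5400e-02] 0.0596443546846037 [ 0.7  1.2 -0.7]
```

View pics/w7.png

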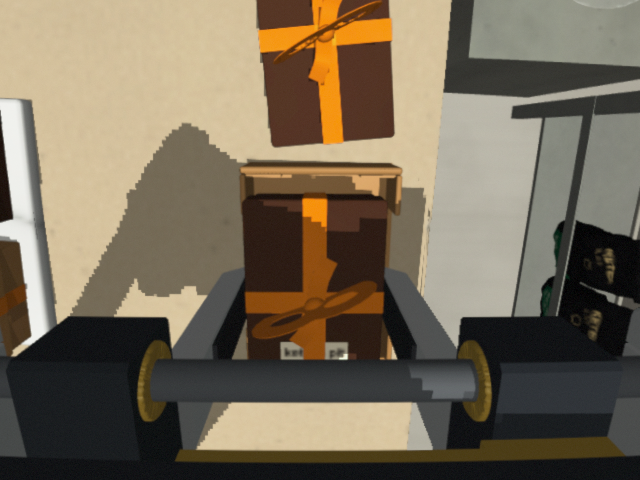

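Run:
```python
from h import *
w=snap("wrist")
print(at(w,[[241,167],[402,168],[386,176],[389,215]],.032).round(4))
print(at(w,[[243,198],[387,198]],.074).round(4))
```

```text
[[ 0.566  -0.2123  0.032 ]
 [ 0.5675 -0.2938  0.032 ]
 [ 0.5633 -0.2859  0.032 ]
 [ 0.5431 -0.2888  0.032 ]]
[[ 0.5571 -0.2205  0.074 ]
 [ 0.5585 -0.2793  0.074 ]]
```

>>> step_arm(
  commands=[
    [[-2,2.5,3,0,0,0,45],[0,0,12,0,0,0,45],[0,0,13,0,0,0,45],[0,0,9,0,0,0,45],[0,0,3,0,0,0,45],[0,0,0,0,0,0,45]],
  ],
)

```text
time: 25.55
tool_pos: [0.5106, -0.2523, 0.2148]
ee_rot: [-3.141, 0.0, 0.025]
wrist_force: [0.2, 0.4, -1.3]
width: 0.0599
finger_force: 30.0
```

>>> step_arm(
  commands=[
    [[0,0,2,0,0,0,45],[0,0,1,0,0,0,45],[0,0,0,0,0,0,68],[0,0,0,0,0,0,72],[0,0,-8,0,0,0,72],[0,0,-20,0,0,0,72],[0,0,-40,0,0,0,85],[0,0,-40,0,0,0,94],[15,0,-10,0,0,0,94],[30,0,0,0,0,0,94],[35,0,0,0,0,0,94],[25,0,0,0,0,-0.03,94],[10,0,0,0,0,-0.03,94],[0,0,0,0,0,0,94],[0,0,0,0,0,0,94]],
  ],
)

```text
time: 27.42
tool_pos: [0.6249, -0.2493, 0.3305]
ee_rot: [3.142, 0.0, 0.084]
wrist_force: [-0.6, 0.3, 1.1]
width: 0.0937
finger_force: 0.0
```

Run:
```python
from h import *
st(); w=snap("wrist");save(w,"w8.png");look(w,[("fresh_box",.03)])
```

```text
27.425 [ 0.6249 -0.2493  0.3305] [3.1416e+00 3.0000e-04 8.4200e-02] 0.09366491492660678 [-0.6  0.3  1.1]
fresh_box [317.2, 220.8] 0.96 ctr [ 629.2 -251.9] len [57, 96, 57, 95] ang [-82.5, -172.9, 96.4, 6.9]
```

View pics/w8.png

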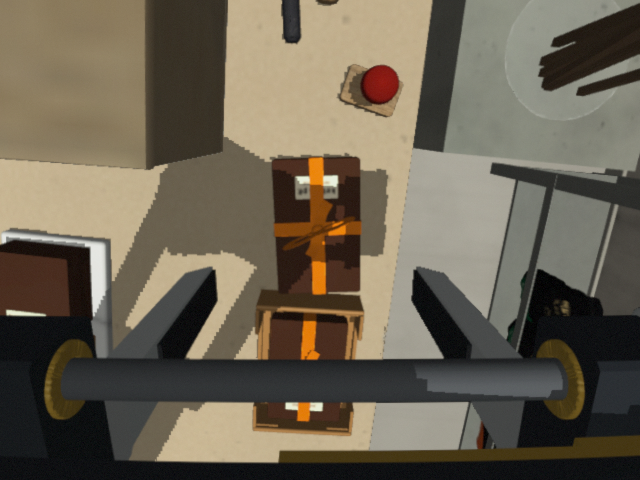

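>>> step_arm(
  commands=[
    [[3.8,3,18,0,0,-0.033,88],[0,0,30,0,0,0,88],[0,0,30,0,0,0,88],[0,0,25,0,0,0,88],[0,0,12,0,0,0,88],[0,0,5,0,0,0,80],[0,0,1,0,0,0,75],[0,0,0,0,0,0,75]],
  ],
)

```text
time: 28.52
tool_pos: [0.6299, -0.252, 0.2104]
ee_rot: [3.14, -0.002, 0.118]
wrist_force: [0.2, 0.2, -0.5]
width: 0.0751
finger_force: 0.0
```

>>> step_arm(
  commands=[
    [[0,0,0,0,0,0,60],[0,0,0,0,0,0,45],[0,0,0,0,0,0,45],[0,0,0,0,0,0,45],[0,0,-8,0,0,0,45],[0,0,-20,0,0,0,45],[0,0,-35,0,0,0,45],[0,0,-35,0,0,0,45],[0,0,-22,0,0,0,45],[0,0,-10,0,0,0,45],[0,0,0,0,0,0,45]],
  ],
)

```text
time: 29.9
tool_pos: [0.6296, -0.2519, 0.3402]
ee_rot: [3.141, -0.001, 0.118]
wrist_force: [0.3, 0.8, -2.0]
width: 0.0617
finger_force: 30.0
```

>>> step_arm(
  commands=[
    [[-2,-12,0,0,0,0,45],[-4,-25,0,0,0,0,45],[-5,-35,0,0,0,0,45],[-6,-40,0,0,0,0,45],[-6,-42,0,0,0,0,45],[-6,-42,0,0,0,0,45],[-6,-42,0,0,0,0,45],[-6,-42,0,0,0,0,45],[-6,-40,0,0,0,0,45],[-5,-36,0,0,0,0,45],[-4,-30,0,0,0,0,45],[-3,-18,0,0,0,0,45],[-1.8,-8,0,0,0,0,45],[0,0,0,0,0,-0.08,45],[0,0,0,0,0,-0.15,45],[0,0,0,0,0,-0.17,45],[0,0,0,0,0,-0.17,45]],
  ],
)

```text
time: 32.02
tool_pos: [0.5209, 0.1494, 0.3388]
ee_rot: [3.141, 0.001, 0.692]
wrist_force: [0.1, 0.0, -1.2]
width: 0.0616
finger_force: 30.0
```

>>> step_arm(
  commands=[
    [[0,0,0,0,0,-0.17,45],[0,0,0,0,0,-0.17,45],[0,0,0,0,0,-0.17,45],[0,0,0,0,0,-0.17,45],[0,0,0,0,0,-0.17,45],[0,0,0,0,0,-0.17,45],[0,0,0,0,0,-0.17,45],[0,0,0,0,0,-0.17,45],[0,0,0,0,0,-0.17,45],[0,0,0,0,0,-0.17,45],[0,0,0,0,0,-0.17,45],[0,0,0,0,0,-0.17,45],[0,0,0,0,0,-0.17,45],[0,0,0,0,0,-0.124,45],[0,0,0,0,0,-0.06,45],[0,0,0,0,0,0,45],[0,0,0,0,0,0,45]],
  ],
)

```text
time: 34.15
tool_pos: [0.5209, 0.1498, 0.339]
ee_rot: [-3.141, -0.0, 3.08]
wrist_force: [-0.9, -0.6, -2.0]
width: 0.0618
finger_force: 30.0
```

>>> step_arm(
  commands=[
    [[0,0,18,0,0,0,45],[0,0,30,0,0,0,45],[0,0,30,0,0,0,45],[0,0,22,0,0,0,45],[0,0,11,0,0,0,45],[0,0,4,0,0,0,45],[0,0,1,0,0,0,45],[0,0,0,0,0,0,45]],
  ],
)

```text
time: 35.15
tool_pos: [0.5211, 0.1502, 0.2241]
ee_rot: [3.141, 0.002, 3.082]
wrist_force: [-0.1, 0.7, -1.2]
width: 0.062
finger_force: 30.0
```

>>> step_arm(
  commands=[
    [[0,0,2,0,0,0,45],[0,0,1.5,0,0,0,45],[0,0,0,0,0,0,45],[0,0,0,0,0,0,70],[0,0,0,0,0,0,76],[0,0,-8,0,0,0,76],[0,0,-25,0,0,0,76],[0,0,-40,0,0,0,94],[0,0,-40,0,0,0,94],[0,0,0,0,0,0,94],[0,0,0,0,0,0,94]],
  ],
)

```text
time: 36.52
tool_pos: [0.5205, 0.1501, 0.3322]
ee_rot: [-3.142, -0.001, 3.082]
wrist_force: [0.0, 0.5, -0.6]
width: 0.0942
finger_force: 0.0
```

Run:
```python
from h import *
st(); w=snap("wrist");save(w,"w9.png");look(w,[("fresh_box",.04),("display_board",.015),("bow_box",.046),("plain_box",.046)])
```

```text
36.525 [0.5205 0.1501 0.3322] [-3.1415e+00 -7.0000e-04  3.0818e+00] 0.09415216377638545 [ 0.   0.5 -0.6]
fresh_box [314.6, 231.3] 0.73 ctr [521.7 149.4] len [57, 96, 58, 98] ang [86.5, -2.4, -92.0, 176.7]
display_board [246.0, 239.1] 0.71 ctr [540.8 114.9] len [162, 178, 153, 177] ang [86.9, -2.9, -93.4, -180.0]
bow_box [52.2, 205.6] 0.79 ctr [484.8 -29.8] len [68, 55, 81, 66] ang [86.5, -3.5, -86.6, 165.5]
plain_box [75.3, 286.4] 0.78 ctr [553.1 -37.4] len [79, 73, 70, 34] ang [93.8, -14.6, -117.0, 176.6]
```

View pics/w9.png

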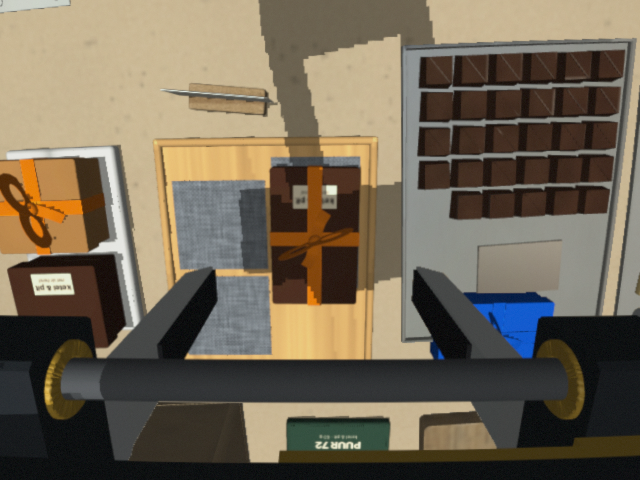

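>>> step_arm(
  commands=[
    [[0,0,0,0,0,0.174,94],[0,0,0,0,0,0.175,94],[0,0,0,0,0,0.175,94],[0,0,0,0,0,0.175,94],[0,0,0,0,0,0.175,94],[0,0,0,0,0,0.175,94],[0,0,0,0,0,0.175,94],[0,0,0,0,0,0.175,94],[0,0,0,0,0,0.175,94],[0,0,0,0,0,0.175,94],[0,0,0,0,0,0.175,94],[0,0,0,0,0,0.175,94],[0,0,0,0,0,0.175,94],[0,0,0,0,0,0.175,94],[0,0,0,0,0,0.175,94],[0,0,0,0,0,0.175,94],[0,0,0,0,0,0.175,94],[0,0,0,0,0,0.15,94],[0,0,0,0,0,0,94]],
  ],
)

```text
time: 39.15
tool_pos: [0.5207, 0.1501, 0.3319]
ee_rot: [3.141, 0.001, -0.04]
wrist_force: [0.6, -0.1, 0.3]
width: 0.0941
finger_force: 0.0
```

>>> step_arm(
  commands=[
    [[-2,15,0,0,0,0,94],[-4,30,0,0,0,0,94],[-6,40,0,0,0,0,94],[-6,40,0,0,0,0,94],[-5,37,0,0,0,0,94],[-2.5,22,0,0,0,0,94],[-0.5,8,0,0,0,0,94],[0,0,0,0,0,0,94],[0,0,0,0,0,0,94]],
  ],
)

```text
time: 40.28
tool_pos: [0.4868, -0.04, 0.3326]
ee_rot: [-3.141, 0.0, -0.041]
wrist_force: [-0.6, -0.6, 0.1]
width: 0.0942
finger_force: 0.0
```

Run:
```python
from h import *
st(); w=snap("wrist");save(w,"w10.png");look(w,[("bow_box",.046),("plain_box",.046)])
```

```text
40.275 [ 0.4868 -0.04    0.3326] [-3.1412  0.     -0.041 ] 0.09417274645902922 [-0.6 -0.6  0.1]
bow_box [317.9, 233.3] 0.92 ctr [488.4 -41.9] len [60, 65, 63, 65] ang [-91.7, 179.3, 88.3, -3.3]
plain_box [314.4, 120.8] 0.75 ctr [563.3 -43. ] len [63, 63, 63, 64] ang [-90.8, 179.1, 90.0, -1.1]
```

>>> step_arm(
  commands=[
    [[0,1.3,18,0,0,0,94],[0,0,30,0,0,0,94],[0,0,30,0,0,0,94],[0,0,20,0,0,0,94],[0,0,9,0,0,0,90],[0,0,3,0,0,0,85],[0,0,0,0,0,0,75],[0,0,0,0,0,0,50],[0,0,0,0,0,0,50],[0,0,0,0,0,0,50],[0,0,0,0,0,0,50]],
  ],
)

```text
time: 41.8
tool_pos: [0.487, -0.0419, 0.2236]
ee_rot: [3.142, -0.002, -0.042]
wrist_force: [-0.2, 0.5, 3.8]
width: 0.0656
finger_force: 30.0
```

>>> step_arm(
  commands=[
    [[0,0,-8,0,0,0,50],[0,0,-20,0,0,0,50],[0,0,-25,0,0,0,50],[0,0,-20,0,0,0,50],[1.2,-8,-7,0,0,0,50],[4,-20,0,0,0,0,50],[6,-28,0,0,0,0,50],[6,-30,0,0,0,0,50],[5,-22,0,0,0,0,50],[2,-12,0,0,0,-0.07,50],[0,0,0,0,0,-0.15,50],[0,0,0,0,0,-0.17,50],[0,0,0,0,0,-0.17,50],[0,0,0,0,0,-0.17,50],[0,0,0,0,0,-0.17,50],[0,0,0,0,0,-0.17,50],[0,0,0,0,0,-0.17,50],[0,0,0,0,0,-0.17,50],[0,0,0,0,0,-0.12,50],[0,0,0,0,0,-0.04,50]],
  ],
)

```text
time: 44.3
tool_pos: [0.5155, 0.0775, 0.3013]
ee_rot: [-3.139, -0.0, 1.53]
wrist_force: [-0.9, 0.2, -1.1]
width: 0.0657
finger_force: 30.0
```

>>> step_arm(
  commands=[
    [[0,0,0,0,0,0,50],[0,0,0,0,0,0,50]],
  ],
)

```text
time: 44.55
tool_pos: [0.5157, 0.0772, 0.302]
ee_rot: [-3.14, -0.0, 1.527]
wrist_force: [-0.2, -0.9, -2.0]
width: 0.0658
finger_force: 30.0
```

>>> step_arm(
  commands=[
    [[-0.2,0.5,15,0,0,0,50],[0,0,25,0,0,0,50],[0,0,22,0,0,0,50],[0,0,11,0,0,0,50],[0,0,4,0,0,0,50],[0,0,1,0,0,0,50],[0,0,0,0,0,0,50]],
  ],
)

```text
time: 45.42
tool_pos: [0.5167, 0.0768, 0.2255]
ee_rot: [3.14, -0.0, 1.528]
wrist_force: [1.1, -0.4, -1.2]
width: 0.0659
finger_force: 30.0
```

>>> step_arm(
  commands=[
    [[0,0,2.2,0,0,0,50],[0,0,1.5,0,0,0,50],[0,0,0,0,0,0,75],[0,0,0,0,0,0,94],[0,0,-8,0,0,0,94],[0,0,-30,0,0,0,94],[0,0,-45,0,0,0,94],[0,0,-37,0,0,0,94],[0,0,0,0,0,-0.174,94],[0,0,0,0,0,-0.175,94],[0,0,0,0,0,-0.175,94],[0,0,0,0,0,-0.175,94],[0,0,0,0,0,-0.175,94],[0,0,0,0,0,-0.175,94],[0,0,0,0,0,-0.175,94],[0,0,0,0,0,-0.175,94],[0,0,0,0,0,-0.175,94]],
  ],
)

```text
time: 47.55
tool_pos: [0.5163, 0.0768, 0.3416]
ee_rot: [3.141, 0.001, 3.108]
wrist_force: [0.2, 0.9, 0.6]
width: 0.094
finger_force: 0.0
```

>>> step_arm(
  commands=[
    [[-4,-12,0,0,0,0,94],[-10,-25,0,0,0,0,94],[-14,-30,0,0,0,0,94],[-13,-28,0,0,0,0,94],[-8,-17,0,0,0,0,94],[-1.7,-5,0,0,0,0,94],[0,0,0,0,0,0,94],[0,0,0,0,0,0,94]],
  ],
)

```text
time: 48.55
tool_pos: [0.5621, -0.0414, 0.3411]
ee_rot: [3.141, -0.0, 3.102]
wrist_force: [-0.6, -0.3, -0.4]
width: 0.0935
finger_force: 0.0
```

Run:
```python
from h import *
st(); w=snap("wrist");save(w,"w11.png");look(w,[("plain_box",.046),("bow_box",.044),("fresh_box",.04)])
```

```text
48.55 [ 0.5621 -0.0414  0.3411] [ 3.1411 -0.      3.1025] 0.09354518985530216 [-0.6 -0.3 -0.4]
plain_box [313.3, 231.1] 0.8 ctr [562.5 -42.8] len [61, 65, 62, 64] ang [90.3, -0.1, -90.2, 179.3]
bow_box [475.6, 160.4] 0.97 ctr [515.5  71.4] len [71, 64, 73, 55] ang [88.3, -3.4, -98.9, 175.6]
bow_box [80.9, 157.2] 0.69 ctr [ 507.  -225.4] len [60, 97, 88, 110] ang [87.7, 1.4, -84.9, 167.1]
fresh_box [571.9, 163.0] 0.81 ctr [522.2 143.8] len [73, 96, 67, 91] ang [90.4, -2.6, -94.3, -178.8]
fresh_box [314.3, 133.0] 0.56 ctr [520.4 -41.4] len [74, 134, 73, 135] ang [89.2, -1.4, -90.5, 179.2]
```

>>> step_arm(
  commands=[
    [[-0.5,-0.6,18,0,0,0,94],[0,0,30,0,0,0,94],[0,0,35,0,0,0,94],[0,0,25,0,0,0,94],[0,0,10,0,0,0,90],[0,0,3,0,0,0,85],[0,0,0,0,0,0,75],[0,0,0,0,0,0,50],[0,0,0,0,0,0,50],[0,0,0,0,0,0,50],[0,0,0,0,0,0,50]],
  ],
)

```text
time: 50.12
tool_pos: [0.5633, -0.0428, 0.2212]
ee_rot: [3.142, 0.002, 3.102]
wrist_force: [-0.0, 0.4, 5.0]
width: 0.0656
finger_force: 30.0
```

>>> step_arm(
  commands=[
    [[0,0,-8,0,0,0,50],[0,0,-20,0,0,0,50],[0,0,-25,0,0,0,50],[0,0,-20,0,0,0,50],[-1.3,8,-7,0,0,0,50],[-4,20,0,0,0,0,50],[-5,25,0,0,0,0,50],[-5,25,0,0,0,0,50],[-4,22,0,0,0,0,50],[-3,13,0,0,0,0,50],[-1,4.5,0,0,0,0,50],[0,0,0,0,0,0,50],[0,0,0,0,0,0,50]],
  ],
)

```text
time: 51.75
tool_pos: [0.5908, 0.0731, 0.2999]
ee_rot: [-3.141, -0.0, 3.101]
wrist_force: [-0.6, -0.3, -2.0]
width: 0.0653
finger_force: 30.0
```

Down 80 mm to z ≈ 0.2197, with about 0.5 mm trim.

>>> step_arm(
  commands=[
    [[-0.4,0.5,15,0,0,0,50],[0,0,25,0,0,0,50],[0,0,22,0,0,0,50],[0,0,10,0,0,0,50],[0,0,4,0,0,0,50],[0,0,1,0,0,0,50],[0,0,0,0,0,0,50]],
  ],
)

```text
time: 52.62
tool_pos: [0.5916, 0.0742, 0.2239]
ee_rot: [3.141, 0.002, 3.102]
wrist_force: [0.6, 0.3, -1.3]
width: 0.0662
finger_force: 30.0
```

>>> step_arm(
  commands=[
    [[0,0,2,0,0,0,50],[0,0,1.8,0,0,0,50],[0,0,0,0,0,0,50],[0,0,0,0,0,0,72],[0,0,0,0,0,0,80],[0,0,-8,0,0,0,80],[0,0,-30,0,0,0,80],[0,0,-45,0,0,0,94],[0,0,-45,0,0,0,94],[0,0,-30,0,0,0,94],[0,0,0,0,0,0,94],[0,0,0,0,0,0,94]],
  ],
)

```text
time: 54.12
tool_pos: [0.591, 0.0742, 0.3758]
ee_rot: [-3.142, -0.002, 3.102]
wrist_force: [-0.5, 0.1, -0.3]
width: 0.0943
finger_force: 0.0
```

Run:
```python
from h import *
st(); w=snap("wrist");save(w,"w12.png");look(w,[("plain_box",.044),("bow_box",.044),("fresh_box",.04),("display_board",.015)])
```

```text
54.125 [0.591  0.0742 0.3758] [-3.1415e+00 -2.0000e-03  3.1018e+00] 0.09433033731453745 [-0.5  0.1 -0.3]
plain_box [314.5, 217.7] 0.58 ctr [589.9  73.4] len [63, 64, 63, 64] ang [89.8, -0.2, -90.0, 179.8]
bow_box [312.6, 127.8] 0.55 ctr [516.9  76. ] len [64, 63, 62, 63] ang [88.9, -1.7, -90.9, 179.7]
fresh_box [406.3, 131.2] 0.61 ctr [522.  148.4] len [95, 60, 97, 60] ang [174.8, 85.5, -4.9, -96.8]
fresh_box [396.2, 338.5] 0.34 ctr [700.3 141. ] len [31, 56, 33, 69] ang [-177.4, 88.4, 25.6, -90.3]
display_board [360.1, 175.2] 0.71 ctr [546.6 112.2] len [188, 162, 189, 162] ang [176.7, 86.9, -3.2, -93.4]
```

View pics/w12.png

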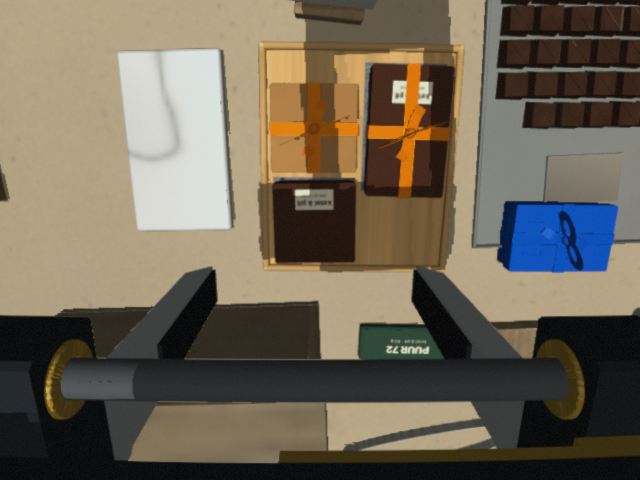

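```bash
python3 -c "
from h import *
print(robot.close_job())"
```

```text
the job is handed in; nothing more can be done
None
```

The job is handed in at about 54 s: the sold box lies in the mailing tray, the fresh box is on the board in its place the same way round, and both square boxes are back within about 2 mm of where they started. I aimed for their starting angle too, but could only measure it to about 2°. I steered clear of the price card, stamp and bar, though I did not check them separately at the end.

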